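Tip a turned foot out of the parts carousel

TASK

Turn the parts carousel by its crank until the compartment holding the tall turned wooden foot is at the spout. Then take the flared handle at its back and tip the carousel, so that the foot slides down the spout into the catch tray, and lower the carousel gently back onto its rest, with the other four pieces still in their compartments. Do not touch the pieces themselves, and leave the things lying round about where they are.

Things in the scene. Friction and masses are not known exactly. Their poses are not given: they have to be found in the camera images.
- carousel_turn (a joint): Turn of the round rotor about its axis, rad, counter-clockwise from above positive, -3.6 to 3.6. Six 60 degree sectors: one filled solid, carrying the crank, at the spout when 0; the middles of the five compartments lie 60, 120, 180, 240, 300 degrees from it. Stiff (0.2 N m, 3 N at the crank), stays where left. A compartment empties well when within 6 degrees of the spout's middle.
- carousel_tip (a joint): Tipping of the whole carousel (pan, rim, spout, rotor) about tip_axis, rad: 0 = level on its rest, grows as the back with the handle is lifted and the spout dips, stop at 0.85. Takes about 6 N at the handle; let go, it falls back hard. Pieces begin to topple or slide at about 0.5 to 0.65; at 0.8 they run out of the spout within a second.
- tip_axis (a point): Middle of the pivot pin under the carousel, 125 mm above the bench. Its y axis lies along the pin; x is level and points from the spout to the back (handle side); z up. The stand is fixed.
- rotor_center (a point): On the rotor's axis at the compartments' floor, 155 mm above the bench, 60 mm behind (x) and 30 mm above tip_axis while level; axes as there, tipping with the carousel. Rotor 227 mm across, vanes 50 mm high, inside an aluminium rim 236 mm across that rises 53 mm above the floor and has one opening, 96 mm wide, at the spout (-x side), whose lip (92 mm wide) is 180 mm from the axis.
- outlet (a point): Where the middle of the turned foot stands when its compartment faces the spout: 78 mm from the rotor's axis on the spout (-x) side, 43 mm above the compartment floor; tips with the carousel.
- crank_grip (a point): Point two thirds up the black upright crank knob, 25 mm in diameter and 54 mm tall (243 to 297 mm above the bench while level; this point at 279 mm; the foot tops out at 241 mm), 66 mm from the rotor's axis, above the solid sector. The knob revolves freely on its stem, so it can be led round its circle without turning the hand.
- handle_grip (a point): Grip point of the lifting handle at the back: flat steel plate 6 mm thick, 96 wide (this point's y), 62 high, leaning outward 40 degrees from vertical while level. z runs up along the plate, x is its normal (outward, down). Point in the mid-plane, 17 mm below the top edge (bead 9 mm thick); 216 mm behind and 98 mm above tip_axis while level, 223 mm above the bench; moves with the carousel.
- tray_floor (a point): Middle of the catch tray's cork floor, 9 mm above the bench, under the spout; axes as tip_axis. Outside the tray is 170 mm along x and 150 mm along y; walls 7 mm thick, 36 mm high, rising to 62 mm at the far end (-x). Fixed to the stand.
- foot_mid (a point): Middle (half-way up) of the turned furniture foot: vase-shaped, pale wood, 50 mm in diameter, 86 mm tall, about 110 g, upright in one of the five compartments, the tallest piece in the carousel. The one to tip out.
- bun_mid (a point): Middle of the bun foot: dark wood, squat and bulging, 54 mm in diameter, 40 mm high, in another compartment. Stays in the carousel.
- levelling_mid (a point): 20 mm above the underside of the levelling foot: black rubber disc 52 mm in diameter with a steel nut and upright stud, 55 mm high, in another compartment. Stays in the carousel.
- knob_mid (a point): 20 mm above the underside of the turned drawer knob: wood, mushroom-shaped, 52 mm in diameter, 44 mm high, in another compartment. Stays in the carousel.
- block_mid (a point): Middle of the square block foot: pale wood, square and slightly tapered, 36 mm wide, 40 mm high, in another compartment. Stays in the carousel.
- dowel_can: Tin can of dowels standing on the bench, 73 mm in diameter, 123 mm high; origin at the centre of its underside. Leave alone.
- spring_clamp: Spring clamp lying on the bench, 74 x 137 x 24 mm; origin at the centre of its underside. Leave alone.
- offcut: Timber offcut lying on the bench, 50 x 120 x 26 mm; origin at the centre of its underside. Leave alone.
There are look-alikes about, which are no part of the job. Leave any purple or yellow look-alike of the part that bears knob_mid alone.

How it is judged:
On the way, in this order (a step that is already met when the one before it is completed fails the run):
1. the turned foot stands in front of the spout, the carousel still level (horizontal distance between foot_mid and outlet below 0.045 m and value of joint carousel_tip below 0.12 rad), for 0.2 s.
2. the carousel is tipped (value of joint carousel_tip above 0.45 rad), for 0.1 s.
At the end, for the whole second after the job is handed in: The turned foot lies at rest inside the catch tray (middle between the walls, less than 60 mm above its floor); the carousel is back on its rest (tipped under 0.04 rad); the other four pieces are still inside the rim, on the rotor (within 118 mm of its centre) (x of foot_mid in the frame of tray_floor between -0.078 and 0.078 m and y of foot_mid in the frame of tray_floor between -0.068 and 0.068 m and z of foot_mid in the frame of tray_floor below 0.06 m and linear speed of turned_foot below 0.03 m/s and value of joint carousel_tip below 0.04 rad and distance between each of bun_mid, levelling_mid, knob_mid, block_mid and rotor_center below 0.118 m and z of bun_mid in the frame of rotor_center between 0 and 0.06 m and z of levelling_mid in the frame of rotor_center between 0 and 0.06 m and z of knob_mid in the frame of rotor_center between 0 and 0.06 m and z of block_mid in the frame of rotor_center between 0 and 0.06 m); the robot touches nothing.
It fails at once if the gripper or arm touches a piece (contact force between any of the fingers, the arm and turned_foot above 0.5 N or contact force between any of the fingers, the arm and bun_foot above 0.5 N or contact force between any of the fingers, the arm and levelling_foot above 0.5 N or contact force between any of the fingers, the arm and drawer_knob above 0.5 N or contact force between any of the fingers, the arm and block_foot above 0.5 N).
It fails at once if the carousel is dropped back onto its rest (falls faster than 2 rad/s) (velocity of joint carousel_tip below -2 rad/s).
It fails at once if a bystander (dowel can, spring clamp, offcut) is shifted by more than 30 mm or tipped over (distance of any of dowel_can, spring_clamp, offcut from where it was at the start of the episode above 0.03 m or angle between dowel_can's own z axis and vertical above 0.3 rad).
It also fails if it takes over 61 s, if anything falls off the work surface, if the arm or the gripper's body presses on something with over 40 N, if the wrist force passes 120 N, or if a joint passes its speed limit or range.

ROBOT

A 6-joint arm with a two-finger parallel gripper is mounted at the origin on the work surface; the furniture and walls round the work are solid. World frame = base frame: x ahead of the robot, y to its left, z up, the work surface at z = 0. Lengths are in m, angles in rad, forces in N, time in s.
With the tool pointing down it reaches from about 0.3 to 0.775 m from the base axis. Payload 14.6 kg.
Tool frame: the origin (TCP) lies at the very end of the fingers, on their centre line; the grasp point (between the pads) lies 19 mm behind it; z points along the fingers, y is the direction in which the jaws open and shut (so a half turn about z gives the same grasp; the last joint's range is limited). The gripper opens to 94 mm and grips with 3 to 60 N. Pads are 16 mm wide; open, the fingers measure 119 mm over their backs; the gripper's body (75 mm by 177 mm) begins 78 mm behind the grasp point.
Start: joints at [-1.323, 0.3, 1.521, -0, 1.321, -0.067], TCP at [0.17, -0.523, 0.205] pointing down, gripper open.
Joint ranges: [-3.03, 3.03], [-0.79, 2.21], [0.23, 2.52], [-1.04, 4.18], [0, 3.07], [-2.55, 2.55]. Speed limits (rad/s): [2.22, 2.22, 2.57, 3.14, 3.14, 3.14].

INTERFACE

Orientations are given as [roll, pitch, yaw] about the fixed x, y, z axes, in that order (R = Rz(yaw) Ry(pitch) Rx(roll)).
In Python, from station import status, camera, ctrl gives the robot as it stands. The module is installed in compiled form; this text tells all that it offers.
- The arm moves only by the shell command python3 -m jog 'ROWS' [FORCE]. ROWS is JSON, a list of rows, each a list of 7 numbers: the shift along the tool's x, y, z each as a share of 1000 mm, from -1 to 1, then the turn, a rotation vector about the tool's x, y, z each as a share of pi/2 rad, from -1 to 1, then the opening, from -1 (shut) to 1 (fully open), so that 0 is half open. A call has 1 to 20 rows; each row is the pose to reach, as a shift and turn from the pose measured when the call began, along the tool's axes at that moment; what a row does not reach only later rows make up. A row lasts 1/10 s, in which the tool goes at most 50 mm and 8.59 degrees, less where a joint would pass 70% of its speed; a pose out of reach is approached as far as the arm can. A call with a number of a shift or a turn outside -1 to 1 is refused whole. A call with a gripper value outside its range is refused whole. The fingers move at their own pace and stop on an object; FORCE is the grip in N (left out, the last holds). Time passes only in rows, so rows that repeat a pose let the fingers close. It gives the time, the measured TCP pose, the force and the opening at its end, in the units of the state.
- status.get_obs(): the state, without advancing time (a new reading comes with each control period).
- camera(name): name is "scene" or "top"; returns a dict with "image" (400x640x3 uint8, red, green, blue), "fx", "fy", "cx", "cy" (pixels), "k1" (the pictures are not rectified: a ray, as slopes to the right and down, at radius r is drawn at 1 + k1 r^2 times it, then the intrinsics apply), "world_from_camera" (4x4, takes a point from camera to world coordinates). Camera axes: x right, y down, z forward; pixel columns grow to the right and rows downward; lengths in m; the calibration is good to about 2 mm. A picture is of the moment at which its call begins. There is no depth.
- ctrl.hand_in(): hands the job in, once; it reports no verdict.
The state is a dict: "time_s": time; "qpos": joint angles; "joint_vel": joint speeds; "tau": joint torques, N m; "ee_pos": TCP position; "eef_rot": TCP orientation; "force": force on the tool from outside, world axes, zero at the start; "moment": the same for the moment, N m; "grip_width": finger opening in m.
Only numpy, scipy, OpenCV 4.12 (cv2) and the standard library are available. Lean on these libraries where they do the work, as an engineer would, in place of code of your own. Each camera call takes 0.05 s, during which the arm holds its last target.

## Working session

There is one attempt and no reset: what is moved stays moved. The work goes in short steps, Python scripts to look and compute and a shell command to move; the robot and the scene stay as the last step left them, time stands still between calls to the robot, and variables do not carry over. Pictures are saved under pics/ and viewed, and the job is handed in when it is done.

```bash
mkdir -p pics; ls; python3 - <<'E'
from station import status,camera
import cv2,numpy as np
print(status.get_obs())
for n in ("scene","top"):
    c=camera(n); cv2.imwrite(f"pics/{n}0.png",c["image"][:,:,::-1])
    print(n,c["fx"],c["fy"],c["cx"],c["cy"],c["k1"]);print(np.round(c["world_from_camera"],4))
E
```

```text
pics
{'time_s': 0.0, 'qpos': array([-1.32262205e+00,  3.00426602e-01,  1.52157517e+00, -1.63348118e-05,
        1.32071336e+00, -6.66242885e-02]), 'joint_vel': array([ 0.00128936, -0.00077419, -0.00121937, -0.00027388, -0.0008694 ,
        0.00010706]), 'tau': array([-5.68965661e-04, -5.31808090e+01, -3.52734911e+01,  7.08033610e-02,
        2.44546984e-02, -5.98027577e-05]), 'ee_pos': array([ 0.17020919, -0.52272235,  0.20491324]), 'eef_rot': array([-3.14047161e+00, -5.89424010e-05,  3.14802583e-01]), 'force': array([ 0.21907146,  0.67151884, -0.21000902]), 'moment': array([ 0.02640946,  0.01560803, -0.01855688]), 'grip_width': 0.09410622108093926}
scene 380.88346131072615 380.88346131072615 319.117026040779 197.60490611345566 -0.08454410524391556
[[-0.721  -0.3968  0.5681 -0.0852]
 [-0.6927  0.4322 -0.5773  0.4791]
 [-0.0164 -0.8098 -0.5865  0.7766]
 [ 0.      0.      0.      1.    ]]
top 513.3202807266342 513.3202807266342 319.21300377501285 203.38602885324585 -0.027237075656573035
[[ 8.0000e-04 -9.9830e-01  5.7900e-02  3.9400e-01]
 [-1.0000e+00 -3.0000e-04  8.4000e-03 -1.2530e-01]
 [-8.4000e-03 -5.7900e-02 -9.9830e-01  1.5564e+00]
 [ 0.0000e+00  0.0000e+00  0.0000e+00  1.0000e+00]]
```

View pics/scene0.png

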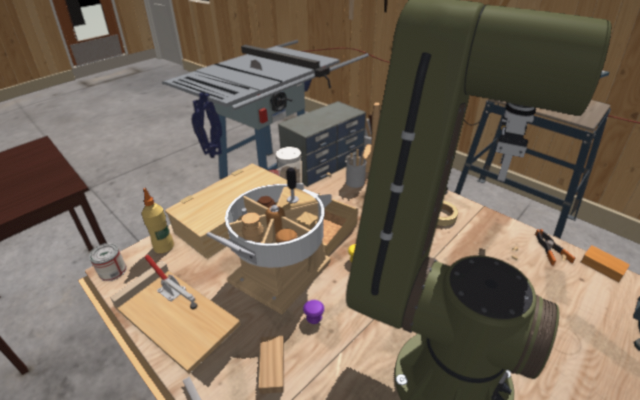

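View pics/top0.png

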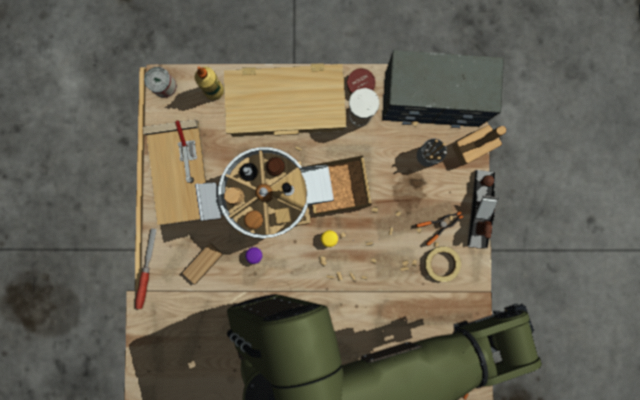

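```bash
python3 - <<'E'
import cv2
a=cv2.imread("pics/top0.png")[130:250,180:380]; cv2.imwrite("pics/top0c.png",cv2.resize(a,(800,480),interpolation=cv2.INTER_CUBIC))
a=cv2.imread("pics/scene0.png")[140:290,200:400]; cv2.imwrite("pics/scene0c.png",cv2.resize(a,(800,600),interpolation=cv2.INTER_CUBIC))
E
```

```text
(no output)
```

View pics/top0c.png

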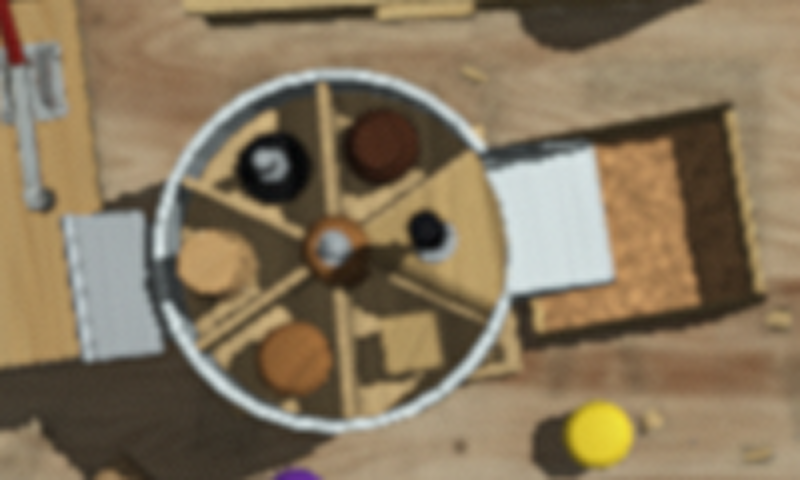

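View pics/scene0c.png

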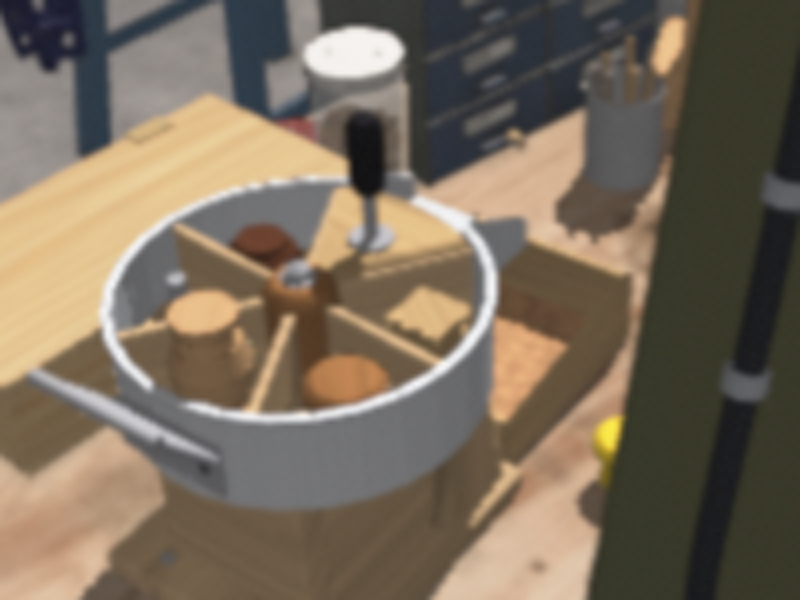

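```bash
cat > h.py <<'E'
import numpy as np,cv2
from station import status,camera
def cam(n,f=None):
    c=camera(n)
    if f: cv2.imwrite(f"pics/{f}.png",c["image"][:,:,::-1])
    return c
def K(c): return np.array([[c["fx"],0,c["cx"]],[0,c["fy"],c["cy"]],[0,0,1.]]),np.array([c["k1"],0,0,0.])
def ray(c,uv):
    k,d=K(c); p=cv2.undistortPoints(np.array([[uv]],float),k,d)[0,0]
    T=c["world_from_camera"]; return T[:3,3],T[:3,:3]@np.array([p[0],p[1],1])
def atz(c,uv,z):
    o,v=ray(c,uv); return o+v*(z-o[2])/v[2]
def proj(c,P):
    k,d=K(c); M=np.linalg.inv(c["world_from_camera"])
    return cv2.projectPoints(np.array(P,float).reshape(-1,3),cv2.Rodrigues(M[:3,:3])[0],M[:3,3],k,d)[0][:,0]
E
python3 - <<'E'
from h import *
c=cam("top")
def cr(x,y): return (180+(x+.5)/4-.5,130+(y+.5)/4-.5)
# rim outer/mid points (bright ring) at z .208
pts=[(335,75),(250,97),(195,150),(163,230),(170,310),(215,380),(275,417),(340,425),(420,405),(480,350),(508,270),(495,190),(465,130),(405,88)]
W=np.array([atz(c,cr(*p),.208)[:2] for p in pts])
A=np.c_[2*W,np.ones(len(W))]; s=np.linalg.lstsq(A,(W**2).sum(1),rcond=None)[0]
print("rim centre",s[:2],"dia",2*np.sqrt(s[2]+s[:2]@s[:2]))
print(np.round(np.hypot(*(W-s[:2]).T),4))
print("knob top",atz(c,cr(428,226),.297))
H=[atz(c,cr(*p),z) for p,z in [((66,216),.236),((90,358),.236),((140,212),.19),((160,350),.19)]]
print("handle top corners, low",np.round(H,4))
print("spout lip corners",[np.round(atz(c,cr(*p),.155),4) for p in [(595,145),(612,280)]])
print("tray",[np.round(atz(c,cr(*p),z),4) for p,z in [((733,105),.062),((765,298),.062)]])
print("foot",atz(c,cr(213,262),.241), "hub",atz(c,cr(333,246),.23))
E
```

```text
rim centre [0.50194793 0.03341035] dia 0.23152795853246055
[0.1164 0.1167 0.1145 0.1147 0.1156 0.1162 0.1166 0.1152 0.1167 0.1164
 0.115  0.1128 0.1169 0.117 ]
knob top [ 0.50968372 -0.03440464  0.297     ]
handle top corners, low [[0.5218 0.2049 0.236 ]
 [0.4299 0.1879 0.236 ]
 [0.529  0.1666 0.19  ]
 [0.4365 0.152  0.19  ]]
spout lip corners [array([ 0.5785, -0.1386,  0.155 ]), array([ 0.4857, -0.1502,  0.155 ])]
tray [array([ 0.6203, -0.2406,  0.062 ]), array([ 0.4786, -0.2633,  0.062 ])]
foot [0.49158702 0.10807522 0.241     ] hub [0.50281784 0.03206569 0.23      ]
```

```bash
cat >> h.py <<'E'
from scipy.spatial.transform import Rotation as Rot
def rows(targets,o=None):
    """targets: list of (xyz, R or None) -> shares"""
    o=o or status.get_obs(); R0=Rot.from_euler('xyz',o["eef_rot"])
    for p,R in targets:
        d=R0.inv().apply(np.array(p)-o["ee_pos"]); w=np.zeros(3) if R is None else (R0.inv()*R).as_rotvec()/(np.pi/2)
        print(np.round(d,4).tolist(),np.round(w,4).tolist())
C=np.array([.502,.0335]); U=np.array([-.165,.986])
def P(x,y,z): # carousel frame (tip_axis, level)
    V=np.array([-U[1],U[0]]); return np.r_[C+U*(x-.06)+V*y,z+.125]
E
python3 - <<'E'
from h import *
c=cam("scene")
f=lambda q:np.round(((q[0]-200+.5)*4-.5,(q[1]-140+.5)*4-.5))
for n,p in dict(knobtop=(.5097,-.0344,.297),knobbot=(.5097,-.0344,.243),foot=(.4916,.108,.241),C=(.502,.0335,.208),hL=P(.216+.011,.048,.111),hR=P(.227,-.048,.111)).items(): print(n,f(proj(c,p)[0]))
rows([([.5097,-.0344,.36],None),([.5097,-.0344,.26],None),([.17,-.523,.37],None)])
E
```

```text
knobtop [369. 116.]
knobbot [374. 190.]
foot [212. 311.]
C [305. 289.]
hL [164. 446.]
hR [ 36. 377.]
[0.474, -0.3594, -0.1546] [0.0, 0.0, 0.0]
[0.474, -0.3594, -0.0546] [0.0, 0.0, 0.0]
[-0.0003, -0.0, -0.1649] [0.0, 0.0, 0.0]
```

```bash
python3 -m jog '[[0,0,-0.05,0,0,0,1],[0.02,-0.015,-0.1,0,0,0,1],[0.06,-0.045,-0.14,0,0,0,1],[0.1,-0.075,-0.155,0,0,0,1],[0.14,-0.105,-0.155,0,0,0,1],[0.18,-0.135,-0.155,0,0,0,1],[0.22,-0.165,-0.155,0,0,0,1],[0.26,-0.195,-0.155,0,0,0,1],[0.3,-0.225,-0.155,0,0,0,1],[0.34,-0.255,-0.155,0,0,0,1],[0.38,-0.288,-0.155,0,0,0,1],[0.42,-0.318,-0.155,0,0,0,1],[0.45,-0.341,-0.155,0,0,0,1],[0.47,-0.356,-0.155,0,0,0,1],[0.474,-0.359,-0.155,0,0,0,1],[0.474,-0.359,-0.155,0,0,0,1]]' 10; python3 - <<'E'
from h import *
c=cam("top","top1"); o=status.get_obs(); print(o["qpos"].round(4),o["force"].round(1))
rows([([.5097,-.0344,.26],None)])
a=c["image"][100:260,180:380,::-1]; cv2.imwrite("pics/top1c.png",cv2.resize(a,(750,600)))
E
```

```text
time_s: 1.8
ee_pos: [0.51, -0.0343, 0.3599]
eef_rot: [-3.141, 0.001, 0.316]
force: [-0.4, -0.2, -0.4]
grip_width: 0.0939
[-1.4070e-01  1.4300e-01  1.3595e+00  4.0000e-04  1.6399e+00  1.1150e+00] [-0.  -0.4  0.3]
[0.0003, -0.0006, 0.1002] [0.0, 0.0, 0.0]
```

View pics/top1c.png

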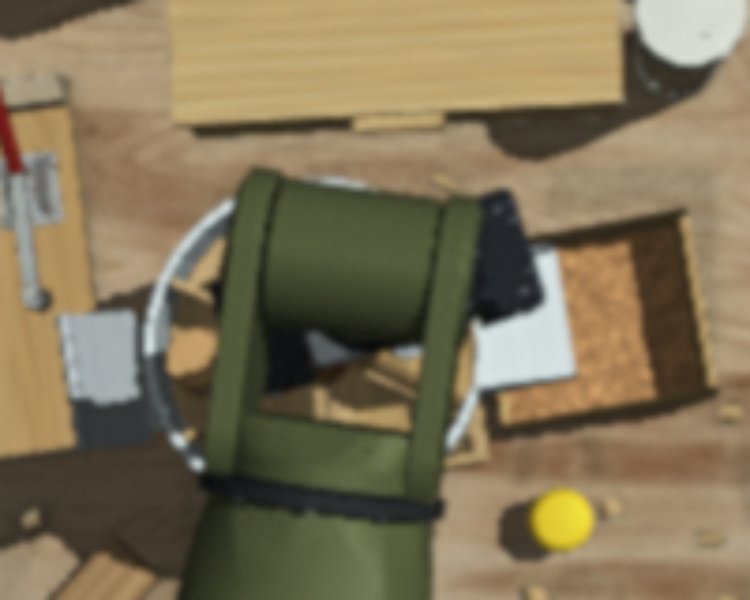

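The top picture shows the arm over the crank, hiding it; the handle is still visible at (100,350) and the foot at (190,350). I'll lower onto the knob with the jaws open and check from the scene camera.

```bash
python3 -m jog '[[0,0,0.03,0,0,0,1],[0,0,0.06,0,0,0,1],[0,-0.001,0.085,0,0,0,1],[0,-0.001,0.1,0,0,0,1],[0,-0.001,0.1,0,0,0,1]]' 10; python3 - <<'E'
from h import *
c=cam("scene","s2"); o=status.get_obs(); print(o["qpos"].round(4),o["force"].round(1))
a=c["image"][100:260,220:400,::-1]; cv2.imwrite("pics/s2c.png",cv2.resize(a,(675,600)))
E
```

```text
time_s: 2.35
ee_pos: [0.5081, -0.0352, 0.2587]
eef_rot: [-3.14, 0.003, 0.313]
force: [-0.9, 0.2, 0.2]
grip_width: 0.0937
[-1.4100e-01  1.7250e-01  1.5503e+00  3.0000e-04  1.4202e+00  1.1162e+00] [ 0.9 -0.1  0.6]
```

View pics/s2c.png

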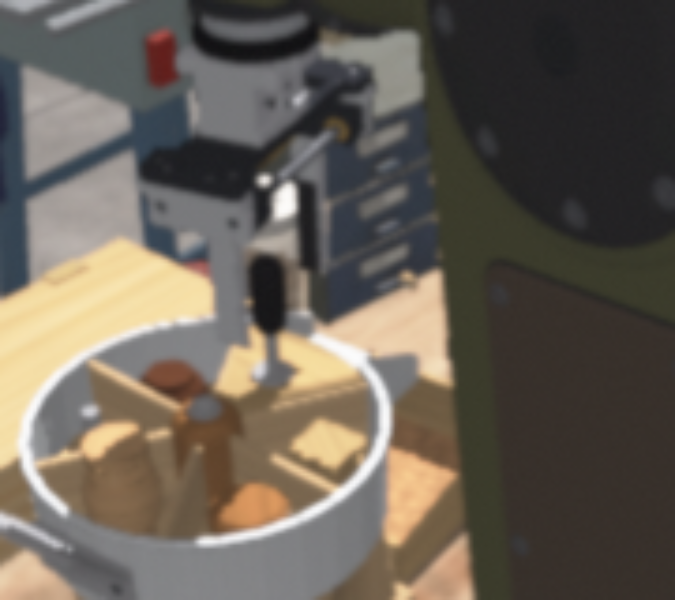

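The black knob (268,295) stands between the open fingers. Closing.

```bash
python3 -m jog '[[0,0,0,0,0,0,-1],[0,0,0,0,0,0,-1],[0,0,0,0,0,0,-1],[0,0,0,0,0,0,-1],[0,0,0,0,0,0,-1],[0,0,0,0,0,0,-1],[0,0,0,0,0,0,-1]]' 20; python3 - <<'E'
from h import *
o=status.get_obs(); print(o["grip_width"],o["force"].round(1),o["ee_pos"].round(4))
r=o["ee_pos"][:2]-C; print("r",np.hypot(*r),"ang",np.degrees(np.arctan2(r[1],r[0])),"spout ang",np.degrees(np.arctan2(-U[1],-U[0])))
E
```

```text
time_s: 3.1
ee_pos: [0.5087, -0.0351, 0.2603]
eef_rot: [-3.141, 0.001, 0.314]
force: [-0.7, -0.8, -0.0]
grip_width: 0.0416
0.04161023751420817 [-0.7 -0.8 -0. ] [ 0.5087 -0.0351  0.2603]
r 0.0689452135264425 ang -84.42960678043725 spout ang -80.49998940437403
```

```bash
python3 -m jog '[[0,0,0,0,0,0,-1],[0,0,0,0,0,0,-1],[0,0,0,0,0,0,-1],[0,0,0,0,0,0,-1],[0,0,0,0,0,0,-1],[0,0,0,0,0,0,-1]]' 20; python3 - <<'E'
from h import *
o=status.get_obs(); print(o["grip_width"],o["force"].round(1),o["moment"].round(2),o["ee_pos"].round(4))
R=Rot.from_euler('xyz',o["eef_rot"]); print(R.as_matrix().round(3))
p0=o["ee_pos"]; a0=np.radians(-85)
# ccw arc about C with r=.066 starting at measured angle
for s in (1,-1):
  print("dir",s)
  for d in range(10,191,10):
    a=a0+s*np.radians(d); q=np.r_[C+.066*np.array([np.cos(a),np.sin(a)]),.26]
    print(d,np.round(R.inv().apply(q-p0),3)[:2].tolist(),end=' ')
  print()
E
```

```text
time_s: 3.7
ee_pos: [0.5084, -0.0339, 0.2603]
eef_rot: [-3.138, 0.001, 0.314]
force: [-3.9, 8.1, 2.6]
grip_width: 0.0247
0.024693123784690373 [-3.9  8.1  2.6] [1.64 0.6  0.  ] [ 0.5084 -0.0339  0.2603]
[[ 0.951  0.309 -0.002]
 [ 0.309 -0.951  0.003]
 [-0.001 -0.003 -1.   ]]
dir 1
10 [0.011, -0.0] 20 [0.023, -0.001] 30 [0.034, -0.003] 40 [0.045, -0.007] 50 [0.054, -0.013] 60 [0.063, -0.021] 70 [0.07, -0.03] 80 [0.076, -0.04] 90 [0.079, -0.051] 100 [0.081, -0.063] 110 [0.08, -0.074] 120 [0.078, -0.085] 130 [0.074, -0.096] 140 [0.067, -0.106] 150 [0.06, -0.114] 160 [0.051, -0.121] 170 [0.041, -0.127] 180 [0.03, -0.13] 190 [0.018, -0.132] 
dir -1
10 [-0.011, -0.005] 20 [-0.021, -0.011] 30 [-0.03, -0.018] 40 [-0.038, -0.026] 50 [-0.044, -0.036] 60 [-0.048, -0.047] 70 [-0.051, -0.058] 80 [-0.051, -0.07] 90 [-0.05, -0.081] 100 [-0.046, -0.092] 110 [-0.041, -0.102] 120 [-0.033, -0.111] 130 [-0.025, -0.119] 140 [-0.015, -0.125] 150 [-0.005, -0.129] 160 [0.007, -0.132] 170 [0.018, -0.132] 180 [0.03, -0.13] 190 [0.041, -0.127]
```

```bash
python3 -m jog '[[-0.003,-0.001,0,0,0,0,-1],[-0.006,-0.003,0,0,0,0,-1],[-0.011,-0.005,0,0,0,0,-1],[-0.016,-0.008,0,0,0,0,-1],[-0.021,-0.011,0,0,0,0,-1],[-0.026,-0.014,0,0,0,0,-1],[-0.030,-0.018,0,0,0,0,-1],[-0.034,-0.022,0,0,0,0,-1],[-0.038,-0.026,0,0,0,0,-1],[-0.041,-0.031,0,0,0,0,-1],[-0.044,-0.036,0,0,0,0,-1],[-0.046,-0.041,0,0,0,0,-1],[-0.048,-0.047,0,0,0,0,-1],[-0.050,-0.052,0,0,0,0,-1],[-0.051,-0.058,0,0,0,0,-1],[-0.051,-0.064,0,0,0,0,-1],[-0.051,-0.070,0,0,0,0,-1],[-0.051,-0.070,0,0,0,0,-1]]' 20; python3 - <<'E'
from h import *
c=cam("scene","s3")
a=c["image"][100:260,220:400,::-1]; cv2.imwrite("pics/s3c.png",cv2.resize(a,(675,600)))
o=status.get_obs(); print(o["grip_width"],o["force"].round(1),o["moment"].round(2),o["ee_pos"].round(4))
R=Rot.from_euler('xyz',o["eef_rot"]); p0=o["ee_pos"]
r=p0[:2]-C; print(np.hypot(*r),np.degrees(np.arctan2(r[1],r[0]))%360)
for C in (C,np.array([.502,.0325])):
  for d in range(190,94,-5):
    a=np.radians(d); q=np.r_[C+.066*np.array([np.cos(a),np.sin(a)]),.26]
    print(d,np.round(R.inv().apply(q-p0),4)[:2].tolist(),end=' ')
  print()
E
```

```text
time_s: 5.5
ee_pos: [0.4379, 0.0175, 0.2605]
eef_rot: [-3.138, 0.001, 0.315]
force: [2.6, 2.7, -3.5]
grip_width: 0.0242
0.02450550893232109 [ 2.7  2.6 -5.2] [ 0.48 -0.42 -0.06] [0.4379 0.0174 0.2605]
0.06607710629751265 194.10276656255613
190 [0.0006, -0.0047] 185 [0.0016, -0.0104] 180 [0.0032, -0.0159] 175 [0.0052, -0.0213] 170 [0.0077, -0.0265] 165 [0.0106, -0.0314] 160 [0.014, -0.0361] 155 [0.0177, -0.0405] 150 [0.0218, -0.0445] 145 [0.0263, -0.0482] 140 [0.031, -0.0514] 135 [0.036, -0.0543] 130 [0.0413, -0.0567] 125 [0.0467, -0.0586] 120 [0.0523, -0.06] 115 [0.0579, -0.061] 110 [0.0637, -0.0614] 105 [0.0694, -0.0614] 100 [0.0752, -0.0608] 95 [0.0808, -0.0597] 
190 [0.0003, -0.0037] 185 [0.0013, -0.0094] 180 [0.0029, -0.0149] 175 [0.0049, -0.0203] 170 [0.0074, -0.0255] 165 [0.0103, -0.0305] 160 [0.0136, -0.0352] 155 [0.0174, -0.0396] 150 [0.0215, -0.0436] 145 [0.0259, -0.0472] 140 [0.0307, -0.0505] 135 [0.0357, -0.0533] 130 [0.0409, -0.0557] 125 [0.0464, -0.0576] 120 [0.052, -0.0591] 115 [0.0576, -0.06] 110 [0.0634, -0.0605] 105 [0.0691, -0.0604] 100 [0.0749, -0.0598] 95 [0.0805, -0.0588]
```

View pics/s3c.png

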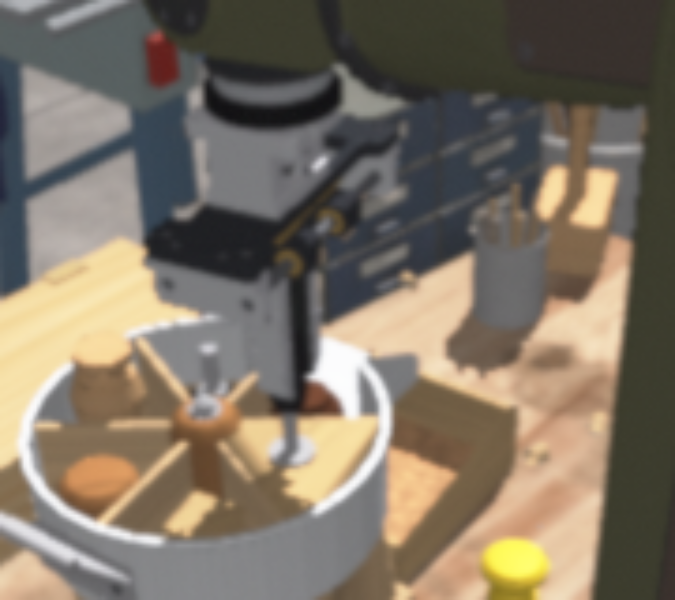

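The rotor is turning cleanly: the solid sector and knob stem are at (290,450), and the foot at (100,375) is upright. Continuing.

```bash
python3 -m jog '[[0.0003,-0.0037,0,0,0,0,-1],[0.0013,-0.009,0,0,0,0,-1],[0.003,-0.015,0,0,0,0,-1],[0.005,-0.020,0,0,0,0,-1],[0.0075,-0.0255,0,0,0,0,-1],[0.0103,-0.0305,0,0,0,0,-1],[0.0136,-0.0352,0,0,0,0,-1],[0.0174,-0.0396,0,0,0,0,-1],[0.0215,-0.0436,0,0,0,0,-1],[0.026,-0.0472,0,0,0,0,-1],[0.0307,-0.0505,0,0,0,0,-1],[0.0357,-0.0533,0,0,0,0,-1],[0.041,-0.0557,0,0,0,0,-1],[0.0464,-0.0576,0,0,0,0,-1],[0.052,-0.0591,0,0,0,0,-1],[0.0576,-0.06,0,0,0,0,-1],[0.0634,-0.0605,0,0,0,0,-1],[0.069,-0.0604,0,0,0,0,-1],[0.0755,-0.06,0,0,0,0,-1],[0.0755,-0.06,0,0,0,0,-1]]' 20; python3 - <<'E'
from h import *
c=cam("scene","s4")
a=c["image"][100:260,220:400,::-1]; cv2.imwrite("pics/s4c.png",cv2.resize(a,(675,600)))
o=status.get_obs(); print(o["grip_width"],o["force"].round(1),o["moment"].round(2),o["ee_pos"].round(4))
for c in (C,np.array([.502,.0325])):
  r=o["ee_pos"][:2]-c; print(np.hypot(*r),np.degrees(np.arctan2(r[1],r[0]))%360)
E
```

```text
time_s: 7.55
ee_pos: [0.4916, 0.0991, 0.2605]
eef_rot: [-3.136, 0.001, 0.316]
force: [2.6, 5.7, -1.6]
grip_width: 0.0243
0.024277898305584064 [ 2.1  4.9 -2. ] [ 0.86 -0.35 -0.01] [0.4916 0.099  0.2606]
0.06636206768722717 99.04944686191104
0.06734980431720859 98.91563982794187
```

View pics/s4c.png

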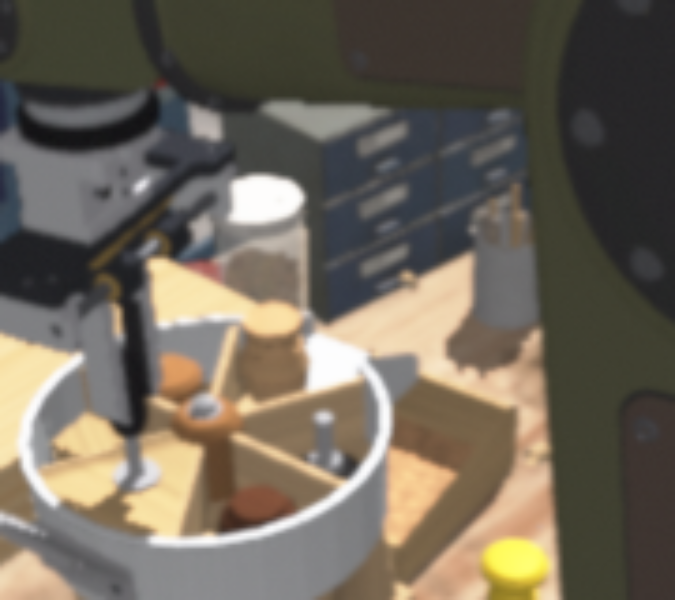

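```bash
python3 -m jog '[[0,0,0,0,0,0,0.2],[0,0,0,0,0,0,0.2],[0,0,0,0,0,0,0.2],[0,0,0,0,0,0,0.2],[0,0,-0.03,0,0,0,0.2],[0,0,-0.06,0,0,0,0.2],[0,0,-0.10,0,0,0,0.2],[0,0,-0.14,0,0,0,0.2],[0,0,-0.16,0,0,0,0.2]]' 20; python3 - <<'E'
from h import *
from scipy.optimize import least_squares
o=status.get_obs(); print(o["qpos"].round(4),o["ee_pos"].round(4),o["eef_rot"].round(3),o["grip_width"],o["force"].round(1))
# FK fit
D=[([-1.3226,.3004,1.5216,0,1.3207,-.0666],[.1702,-.5227,.2049]),([-.1407,.143,1.3595,.0004,1.6399,1.115],[.51,-.0343,.3599]),([-.141,.1725,1.5503,.0003,1.4202,1.1162],[.5081,-.0352,.2587]),(o["qpos"],o["ee_pos"])]
def fk(q,p):
    h,a1,L1,L2,off,L3,d=p
    Rz=Rot.from_euler('z',q[0]); ry=lambda t:Rot.from_euler('y',t)
    R=ry(q[1]); x=np.array([a1,d,h])+R.apply([0,0,L1])
    R=R*ry(q[2]); x=x+R.apply([off,0,L2])
    R=R*Rot.from_euler('z',q[3])*ry(q[4]); x=x+R.apply([0,0,L3])
    return Rz.apply(x)
f=lambda p:np.concatenate([fk(np.array(q),p)-np.array(x) for q,x in D])
s=least_squares(lambda p:np.r_[f(p),1e-4*(p-[.35,0,.4,.4,0,.3,.03])],[.35,0,.4,.4,0,.3,.03])
print(s.x.round(4),np.abs(f(s.x)).max())
E
```

```text
time_s: 8.5
ee_pos: [0.4919, 0.0981, 0.4242]
eef_rot: [-3.137, -0.004, 0.316]
force: [-0.7, -0.1, -0.3]
grip_width: 0.0567
[0.1208 0.1254 1.2367 0.0058 1.7766 1.3771] [0.4919 0.0981 0.4242] [-3.137 -0.004  0.316] 0.05673351464938656 [-0.7 -0.1 -0.3]
[ 0.1663 -0.0017  0.4274  0.4486  0.0433  0.217   0.0369] 0.000980367459486542
```

```bash
cat > ik.py <<'E'
from h import *
from scipy.optimize import least_squares
p=[ 0.1663,-0.0017,0.4274,0.4486,0.0433,0.217,0.0369]
LO=np.array([-3.03,-.79,.23,-1.04,0,-2.55]);HI=np.array([3.03,2.21,2.52,4.18,3.07,2.55])
ry=lambda t:Rot.from_euler('y',t); rz=lambda t:Rot.from_euler('z',t)
def fk(q):
    h,a1,L1,L2,off,L3,d=p
    R=ry(q[1]); x=np.array([a1,d,h])+R.apply([0,0,L1])
    R=R*ry(q[2]); x=x+R.apply([off,0,L2])
    R=R*rz(q[3])*ry(q[4]); x=x+R.apply([0,0,L3])
    return rz(q[0]).apply(x), rz(q[0])*R*rz(q[5]+np.pi/2)
def ik(x,R,q0):
    f=lambda q:np.r_[(fk(q)[0]-x)*10,(R.inv()*fk(q)[1]).as_rotvec()]
    s=least_squares(f,np.clip(q0,LO+.01,HI-.01),bounds=(LO,HI)); return s.x,np.abs(s.fun).max()
C2=np.array([.502,.033])
def handle(th,phi=0,flip=1,back=0.,depth=.019):
    V=np.array([-U[1],U[0]])
    ex,ey=np.r_[U,0],np.r_[V,0]; ez=np.array([0,0,1.])
    lean=np.radians(40)-th
    pz=np.cos(lean)*ez+np.sin(lean)*ex; n=np.cos(lean)*ex-np.sin(lean)*ez
    rr,aa=np.hypot(.216,.098),np.arctan2(.098,.216)+th
    g=np.r_[C2-.06*U,.125]+rr*(np.cos(aa)*ex+np.sin(aa)*ez)
    Rn=Rot.from_rotvec(n*phi); tz=-Rn.apply(pz); ty=n*flip; tx=np.cross(ty,tz)
    R=Rot.from_matrix(np.c_[tx,ty,tz])
    return g+tz*(depth-back),R
E
python3 - <<'E'
from ik import *
o=status.get_obs(); x,R=fk(o["qpos"]); print("fk err",(x-o["ee_pos"]).round(4),(Rot.from_euler('xyz',o["eef_rot"]).inv()*R).as_rotvec().round(3))
g=np.random.default_rng(0)
for phi in (-.5,-.25,0,.25,.5):
  for flip in (1,-1):
    seen=[]
    for k in range(12):
      q0=np.array(o["qpos"]) if k==0 else LO+(HI-LO)*g.random(6)
      q,e=ik(*handle(0,phi,flip),q0)
      if e<1e-3 and not any(np.abs(q-s).max()<.05 for s in seen):
        seen.append(q); out=[q]; ok=1
        for th in (.2,.4,.6,.8):
          qn,e=ik(*handle(th,phi,flip),out[-1]); ok&=e<1e-3; out.append(qn)
        qa,ea=ik(*handle(0,phi,flip,back=.08),q)
        print(phi,flip,"ok" if ok and ea<1e-3 else "NO",q.round(2),out[-1].round(2),"app",qa.round(2), "step",np.abs(np.diff(out,axis=0)).max().round(2))
print(handle(0)[0],handle(0)[1].as_euler('xyz'))
E
```

```text
fk err [ 0.0001  0.     -0.0002] [-0. -0.  0.]
-0.5 1 ok [ 0.58  0.17  1.84 -0.94  1.07 -0.89] [-0.04 -0.09  1.72  0.22  1.04 -1.82] app [ 0.7   0.09  1.8  -0.88  1.24 -0.92] step 0.32
-0.5 -1 ok [ 0.58  0.17  1.84 -0.94  1.07  2.25] [-0.04 -0.09  1.72  0.22  1.04  1.32] app [ 0.7   0.09  1.8  -0.88  1.24  2.22] step 0.32
-0.25 1 ok [ 0.56  0.26  1.7  -0.77  1.3  -1.  ] [-0.02  0.02  1.58  0.15  1.32 -1.77] app [ 0.67  0.21  1.61 -0.73  1.46 -1.02] step 0.25
-0.25 -1 ok [ 0.56  0.26  1.7  -0.77  1.3   2.14] [-0.02  0.02  1.58  0.15  1.32  1.37] app [ 0.67  0.21  1.61 -0.73  1.46  2.12] step 0.25
0 1 ok [ 0.53  0.35  1.57 -0.64  1.53 -1.07] [-0.01  0.13  1.45  0.1   1.58 -1.74] app [ 0.62  0.35  1.43 -0.62  1.69 -1.09] step 0.2
0 -1 ok [ 0.53  0.35  1.57 -0.64  1.53  2.07] [-0.01  0.13  1.45  0.1   1.58  1.4 ] app [ 0.62  0.35  1.43 -0.62  1.69  2.05] step 0.2
0.25 1 ok [ 0.5   0.44  1.45 -0.54  1.75 -1.11] [ 0.01  0.24  1.32  0.06  1.84 -1.73] app [ 0.56  0.48  1.25 -0.53  1.92 -1.14] step 0.16
0.25 -1 ok [ 0.5   0.44  1.45 -0.54  1.75  2.03] [0.01 0.24 1.32 0.06 1.84 1.41] app [ 0.56  0.48  1.25 -0.53  1.92  2.01] step 0.16
0.5 1 ok [ 0.46  0.54  1.34 -0.45  1.97 -1.12] [ 0.02  0.36  1.22  0.02  2.07 -1.73] app [ 0.5   0.62  1.09 -0.46  2.14 -1.15] step 0.16
0.5 -1 ok [ 0.46  0.54  1.34 -0.45  1.97  2.02] [0.02 0.36 1.22 0.02 2.07 1.41] app [ 0.5   0.62  1.09 -0.46  2.14  1.99] step 0.16
[0.47827514 0.17477402 0.20844516] [-2.44346095  0.         -2.97578619]
```

```bash
python3 - <<'E'
from ik import *
x,R=handle(0,0,-1,back=.10); print(x); rows([(x,R)])
E
```

```text
[0.46766914 0.23815288 0.2850496 ]
[0.0199, -0.14, 0.1399] [-0.4469, -0.0355, 0.0907]
```

```bash
python3 -m jog '[[0.005,-0.04,0.0,-0.09,-0.007,0.018,0.6],[0.01,-0.08,0.0,-0.18,-0.014,0.036,0.6],[0.015,-0.11,0.02,-0.27,-0.021,0.054,0.6],[0.02,-0.14,0.05,-0.36,-0.028,0.073,0.6],[0.02,-0.14,0.09,-0.447,-0.0355,0.091,0.6],[0.02,-0.14,0.125,-0.447,-0.0355,0.091,0.6],[0.02,-0.14,0.14,-0.447,-0.0355,0.091,0.6],[0.02,-0.14,0.14,-0.447,-0.0355,0.091,0.6]]' 20; python3 - <<'E'
from ik import *
c=cam("scene","s5"); t=cam("top","t5")
a=c["image"][60:280,170:400,::-1]; cv2.imwrite("pics/s5c.png",cv2.resize(a,(627,600),interpolation=2))
a=t["image"][130:250,180:380,::-1]; cv2.imwrite("pics/t5c.png",cv2.resize(a,(800,480),interpolation=2))
o=status.get_obs(); print(o["qpos"].round(3))
x,R=handle(0,0,-1); rows([(x,R)])
E
```

```text
time_s: 9.3
ee_pos: [0.4677, 0.2378, 0.2842]
eef_rot: [2.443, 0.002, 0.165]
force: [-0.4, -0.9, 0.7]
grip_width: 0.0751
[ 0.689  0.4    1.343 -0.602  1.755  2.093]
[-0.0008, -0.0014, 0.1014] [-0.0011, -0.0009, -0.002]
```

View pics/s5c.png

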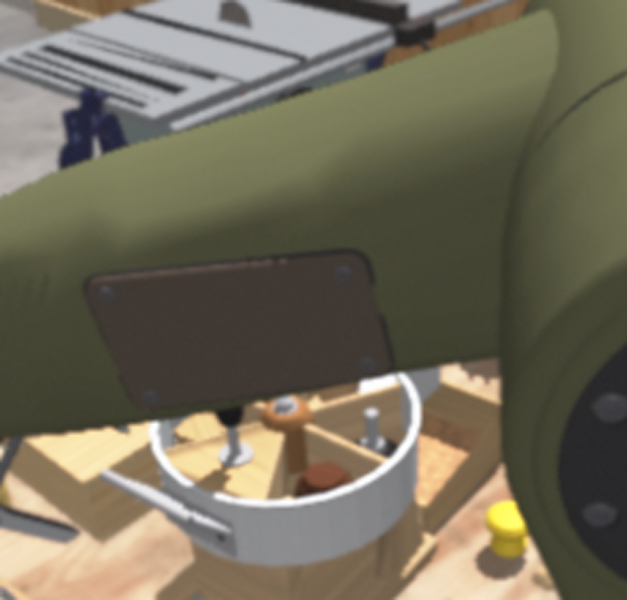

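View pics/t5c.png

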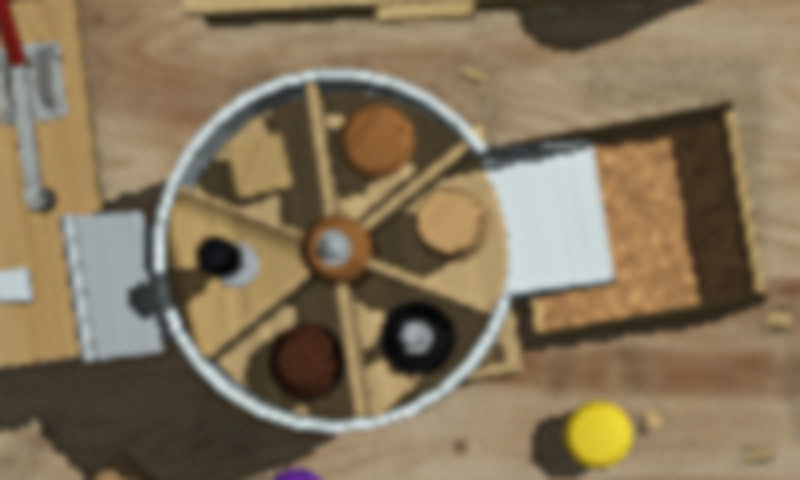

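```bash
python3 - <<'E'
from ik import *
c=cam("top")
def cr(x,y): return (180+(x+.5)/4-.5,130+(y+.5)/4-.5)
for n,uv,z in [("foot",(449,221),.241),("knob",(221,256),.297),("vaneN",(314,88),.205),("vaneS",(358,408),.205),("vaneNE",(470,145),.205),("vaneNW",(180,195),.205),("vaneSW",(222,355),.205),("vaneSE",(490,305),.205),("hub",(334,247),.235),("rimopenN",(484,158),.208),("tip",(10,285),.285)]:
    w=atz(c,cr(*uv),z); r=w[:2]-C2; print(n,w.round(4),np.hypot(*r).round(4),np.degrees(np.arctan2(r[1],r[0])).round(1)%360)
print("back angle",np.degrees(np.arctan2(U[1],U[0])))
f=lambda q:np.round(((q[0]-180+.5)*4-.5,(q[1]-130+.5)*4-.5))
o=status.get_obs(); R=Rot.from_euler('xyz',o["eef_rot"])
for s in (.0375,-.0375): print("finger",s,f(proj(c,o["ee_pos"]+R.apply([0,s,0]))[0]))
E
```

```text
foot [ 0.5181 -0.0439  0.241 ] 0.0785 281.8
knob [0.4911 0.0932 0.297 ] 0.0612 100.2
vaneN [0.6102 0.0485 0.205 ] 0.1093 8.1
vaneS [0.3979 0.0178 0.205 ] 0.1052 188.3
vaneNE [ 0.572  -0.0554  0.205 ] 0.1127 308.4
vaneNW [0.5388 0.1369 0.205 ] 0.1102 70.5
vaneSW [0.4328 0.1079 0.205 ] 0.102 132.8
vaneSE [ 0.4659 -0.0689  0.205 ] 0.1081 250.5
hub [0.5018 0.0308 0.235 ] 0.0022 263.7
rimopenN [ 0.563  -0.0648  0.208 ] 0.1152 301.9
tip [0.474 0.227 0.285] 0.1961 98.2
back angle 99.50001059562598
finger 0.0375 [ 27. 284.]
finger -0.0375 [-43. 303.]
```

The top view shows the foot at (449,221) squarely in front of the spout. The vane angles give a compartment middle of 279.8° against 279.5° for the spout, well within 6°. Moving down onto the handle.

```bash
python3 -m jog '[[0,0,0.0,0,0,0,0],[0,0,0.0,0,0,0,0],[0,-0.001,0.03,0,0,0,0],[0,-0.001,0.055,0,0,0,0],[0,-0.001,0.075,0,0,0,0],[0,-0.001,0.09,0,0,0,0],[0,-0.001,0.098,0,0,0,0],[0,-0.001,0.1,0,0,0,0],[0,-0.001,0.1,0,0,0,0]]' 20; python3 - <<'E'
from ik import *
t=cam("top","t6")
a=t["image"][130:250,150:350,::-1]; cv2.imwrite("pics/t6c.png",cv2.resize(a,(800,480),interpolation=2))
o=status.get_obs(); print(o["force"].round(1),o["ee_pos"].round(4),handle(0)[0].round(4),o["grip_width"])
E
```

```text
time_s: 10.35
ee_pos: [0.4793, 0.1757, 0.2106]
eef_rot: [2.446, -0.004, 0.164]
force: [0.3, -0.4, -0.5]
grip_width: 0.0471
[-0.4  1.1  0.2] [0.4793 0.1759 0.2107] [0.4783 0.1748 0.2084] 0.047474229629329075
```

View pics/t6c.png

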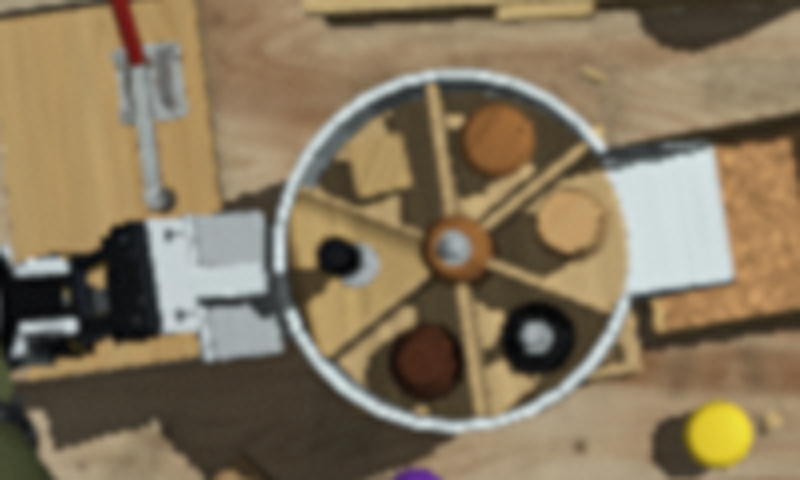

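The inner finger lies over the middle of the plate at (240,290), with the pieces untouched. Closing.

```bash
python3 -m jog '[[0,0,0.001,0,0,0,-1],[0,0,0.001,0,0,0,-1],[0,0,0.001,0,0,0,-1],[0,0,0.001,0,0,0,-1],[0,0,0.001,0,0,0,-1],[0,0,0.001,0,0,0,-1],[0,0,0.001,0,0,0,-1],[0,0,0.001,0,0,0,-1]]' 45; python3 - <<'E'
from ik import *
o=status.get_obs(); print(o["force"].round(1),o["moment"].round(2),o["ee_pos"].round(4),o["eef_rot"].round(3),o["grip_width"])
E
```

```text
time_s: 11.2
ee_pos: [0.4793, 0.176, 0.2094]
eef_rot: [2.448, -0.004, 0.165]
force: [0.1, 5.1, -3.2]
grip_width: 0.0057
[ 0.1  5.1 -3.2] [1.73 0.22 0.16] [0.4793 0.176  0.2094] [ 2.448 -0.004  0.165] 0.005733489778709352
```

```bash
cat >> ik.py <<'E'
def tiprows(ths,th0):
    o=status.get_obs(); R0=Rot.from_euler('xyz',o["eef_rot"]); piv=np.r_[C2-.06*U,.125]
    ax=-np.array([-U[1],U[0],0]) # lifts +U side?
    if np.cross(ax,np.r_[U,0])[2]<0: ax=-ax
    for t in ths:
        r=Rot.from_rotvec(ax*(t-th0)); x=piv+r.apply(o["ee_pos"]-piv)
        d=R0.inv().apply(x-o["ee_pos"]); w=(R0.inv()*r*R0).as_rotvec()/(np.pi/2)
        print(round(t,3),"[%.4f,%.4f,%.4f,%.3f,%.3f,%.3f,-1]"%(*d,*w))
def tipnow(xg0,xg1): pass
E
python3 - <<'E'
from ik import *
tiprows([.02,.05,.09,.13,.18,.23,.28,.33,.38,.43,.48,.53,.58,.63,.68,.73,.77,.8],0)
E
```

```text
0.02 [0.0000,0.0039,-0.0020,0.013,-0.000,0.000,-1]
0.05 [0.0000,0.0099,-0.0049,0.032,-0.000,0.000,-1]
0.09 [0.0001,0.0180,-0.0085,0.057,-0.000,0.000,-1]
0.13 [0.0001,0.0263,-0.0118,0.083,-0.000,0.000,-1]
0.18 [0.0002,0.0367,-0.0154,0.115,-0.000,0.000,-1]
0.23 [0.0002,0.0474,-0.0184,0.146,-0.000,0.000,-1]
0.28 [0.0003,0.0581,-0.0210,0.178,-0.001,0.001,-1]
0.33 [0.0003,0.0690,-0.0230,0.210,-0.001,0.001,-1]
0.38 [0.0003,0.0800,-0.0244,0.242,-0.001,0.001,-1]
0.43 [0.0004,0.0910,-0.0253,0.274,-0.001,0.001,-1]
0.48 [0.0004,0.1021,-0.0257,0.305,-0.001,0.001,-1]
0.53 [0.0004,0.1132,-0.0254,0.337,-0.001,0.001,-1]
0.58 [0.0005,0.1242,-0.0247,0.369,-0.001,0.001,-1]
0.63 [0.0005,0.1352,-0.0234,0.401,-0.001,0.001,-1]
0.68 [0.0005,0.1461,-0.0215,0.433,-0.001,0.001,-1]
0.73 [0.0006,0.1569,-0.0191,0.465,-0.002,0.001,-1]
0.77 [0.0006,0.1655,-0.0168,0.490,-0.002,0.002,-1]
0.8 [0.0006,0.1718,-0.0149,0.509,-0.002,0.002,-1]
```

Test lift to about 0.13 first.

```bash
python3 -m jog '[[0,0.004,-0.002,0.013,0,0,-1],[0,0.010,-0.005,0.032,0,0,-1],[0,0.018,-0.0085,0.057,0,0,-1],[0,0.0263,-0.0118,0.083,0,0,-1],[0,0.0263,-0.0118,0.083,0,0,-1]]' 45; python3 - <<'E'
from ik import *
o=status.get_obs(); print(o["force"].round(1),o["moment"].round(2),o["ee_pos"].round(4),o["eef_rot"].round(3),o["grip_width"])
tiprows([.16,.2,.25,.3,.35,.4,.45,.5,.55,.6,.65,.7,.75,.78,.8],2.448-o["eef_rot"][0] if 0 else .13)
E
```

```text
time_s: 11.7
ee_pos: [0.4814, 0.1628, 0.2363]
eef_rot: [2.582, -0.006, 0.164]
force: [2.3, 2.4, -6.8]
grip_width: 0.0057
[ 2.3  2.4 -6.8] [1.94 0.   0.37] [0.4814 0.1628 0.2363] [ 2.582 -0.006  0.164] 0.005683463297731865
0.16 [0.0000,0.0059,-0.0030,0.019,-0.000,0.000,-1]
0.2 [0.0001,0.0140,-0.0067,0.045,-0.000,0.000,-1]
0.25 [0.0002,0.0242,-0.0109,0.076,-0.000,0.000,-1]
0.3 [0.0002,0.0346,-0.0146,0.108,-0.001,0.000,-1]
0.35 [0.0003,0.0452,-0.0178,0.140,-0.001,0.001,-1]
0.4 [0.0004,0.0560,-0.0204,0.172,-0.001,0.001,-1]
0.45 [0.0004,0.0669,-0.0225,0.204,-0.001,0.001,-1]
0.5 [0.0005,0.0778,-0.0240,0.235,-0.001,0.001,-1]
0.55 [0.0005,0.0888,-0.0250,0.267,-0.001,0.001,-1]
0.6 [0.0006,0.0999,-0.0254,0.299,-0.001,0.001,-1]
0.65 [0.0007,0.1110,-0.0253,0.331,-0.002,0.001,-1]
0.7 [0.0007,0.1220,-0.0246,0.363,-0.002,0.001,-1]
0.75 [0.0008,0.1330,-0.0234,0.395,-0.002,0.002,-1]
0.78 [0.0008,0.1396,-0.0224,0.414,-0.002,0.002,-1]
0.8 [0.0008,0.1439,-0.0216,0.426,-0.002,0.002,-1]
```

The lift tracks well, at 7 N. Tipping the rest of the way.

```bash
python3 -m jog '[[0,0.006,-0.003,0.019,0,0,-1],[0,0.014,-0.0067,0.045,0,0,-1],[0,0.0242,-0.0109,0.076,0,0,-1],[0,0.0346,-0.0146,0.108,0,0,-1],[0,0.0452,-0.0178,0.14,0,0,-1],[0,0.056,-0.0204,0.172,0,0,-1],[0,0.0669,-0.0225,0.204,0,0,-1],[0,0.0778,-0.024,0.235,0,0,-1],[0,0.0888,-0.025,0.267,0,0,-1],[0.001,0.0999,-0.0254,0.299,0,0,-1],[0.001,0.111,-0.0253,0.331,-0.002,0,-1],[0.001,0.122,-0.0246,0.363,-0.002,0,-1],[0.001,0.133,-0.0234,0.395,-0.002,0.002,-1],[0.001,0.1396,-0.0224,0.414,-0.002,0.002,-1],[0.001,0.1439,-0.0216,0.426,-0.002,0.002,-1],[0.001,0.1439,-0.0216,0.426,-0.002,0.002,-1],[0.001,0.1439,-0.0216,0.426,-0.002,0.002,-1],[0.001,0.1439,-0.0216,0.426,-0.002,0.002,-1]]' 45; python3 - <<'E'
from ik import *
c=cam("scene","s7"); t=cam("top","t7")
a=c["image"][60:280,170:400,::-1]; cv2.imwrite("pics/s7c.png",cv2.resize(a,(627,600),interpolation=2))
a=t["image"][130:250,180:380,::-1]; cv2.imwrite("pics/t7c.png",cv2.resize(a,(800,480),interpolation=2))
o=status.get_obs(); print(o["force"].round(1),o["moment"].round(2),o["ee_pos"].round(4),o["eef_rot"].round(3),o["grip_width"])
E
```

```text
time_s: 13.5
ee_pos: [0.4994, 0.0542, 0.3302]
eef_rot: [-3.033, -0.001, 0.161]
force: [-4.7, -1.5, -16.1]
grip_width: 0.0056
[ -5.8  -1.6 -17. ] [0.1  0.68 0.18] [0.4994 0.0541 0.3303] [-3.033e+00 -1.000e-03  1.610e-01] 0.00582368553468914
```

View pics/t7c.png

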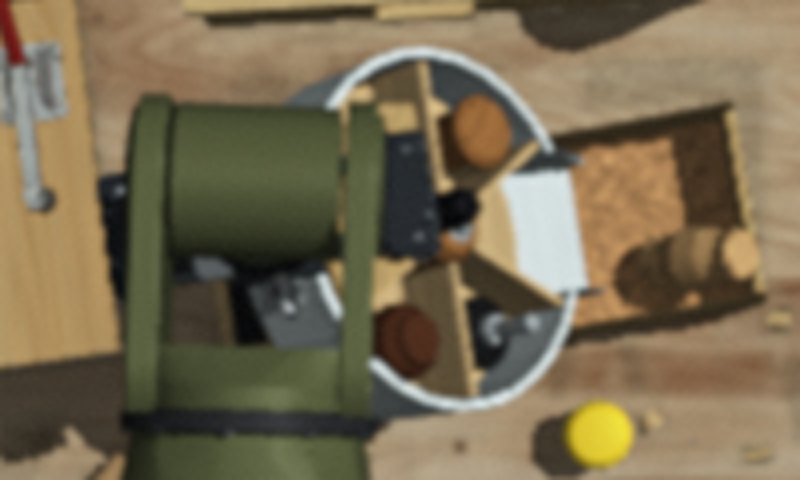

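View pics/s7c.png

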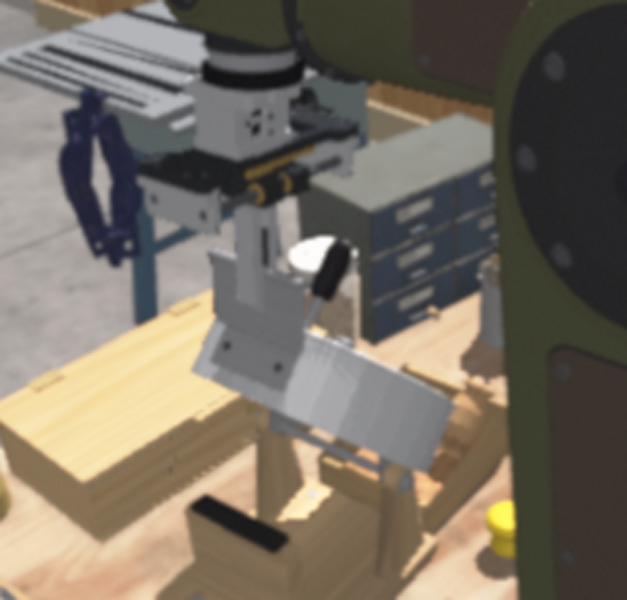

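The foot is out and in the tray at (710,255), probably leaning on the far wall. The bun, knob and levelling foot are still in the carousel; the block is hidden under the arm. Lowering now.

```bash
python3 - <<'E'
from ik import *
tiprows([.78,.75,.71,.67,.63,.59,.55,.51,.47,.43,.39,.35,.31,.27,.24,.21,.18,.15,.12,.09],.8)
E
```

```text
0.78 [-0.0000,-0.0039,0.0021,-0.013,0.000,-0.000,-1]
0.75 [-0.0001,-0.0096,0.0054,-0.032,0.000,-0.000,-1]
0.71 [-0.0001,-0.0171,0.0101,-0.057,0.000,-0.000,-1]
0.67 [-0.0002,-0.0244,0.0150,-0.083,0.000,-0.000,-1]
0.63 [-0.0002,-0.0315,0.0202,-0.108,0.001,-0.000,-1]
0.59 [-0.0002,-0.0384,0.0258,-0.134,0.001,-0.000,-1]
0.55 [-0.0003,-0.0451,0.0316,-0.159,0.001,-0.000,-1]
0.51 [-0.0003,-0.0515,0.0376,-0.185,0.001,-0.000,-1]
0.47 [-0.0004,-0.0577,0.0439,-0.210,0.001,-0.000,-1]
0.43 [-0.0004,-0.0636,0.0505,-0.235,0.001,-0.000,-1]
0.39 [-0.0005,-0.0693,0.0572,-0.261,0.001,-0.001,-1]
0.35 [-0.0005,-0.0746,0.0642,-0.286,0.001,-0.001,-1]
0.31 [-0.0005,-0.0797,0.0714,-0.312,0.002,-0.001,-1]
0.27 [-0.0006,-0.0845,0.0789,-0.337,0.002,-0.001,-1]
0.24 [-0.0006,-0.0879,0.0845,-0.356,0.002,-0.001,-1]
0.21 [-0.0006,-0.0912,0.0903,-0.375,0.002,-0.001,-1]
0.18 [-0.0007,-0.0942,0.0962,-0.395,0.002,-0.001,-1]
0.15 [-0.0007,-0.0971,0.1021,-0.414,0.002,-0.001,-1]
0.12 [-0.0007,-0.0998,0.1082,-0.433,0.002,-0.001,-1]
0.09 [-0.0008,-0.1023,0.1143,-0.452,0.002,-0.001,-1]
```

```bash
python3 -m jog '[[0,-0.004,0.002,-0.013,0,0,-1],[0,-0.0096,0.0054,-0.032,0,0,-1],[0,-0.0171,0.0101,-0.057,0,0,-1],[0,-0.0244,0.015,-0.083,0,0,-1],[0,-0.0315,0.0202,-0.108,0,0,-1],[0,-0.0384,0.0258,-0.134,0,0,-1],[0,-0.0451,0.0316,-0.159,0,0,-1],[0,-0.0515,0.0376,-0.185,0,0,-1],[0,-0.0577,0.0439,-0.21,0,0,-1],[0,-0.0636,0.0505,-0.235,0,0,-1],[0,-0.0693,0.0572,-0.261,0,0,-1],[0,-0.0746,0.0642,-0.286,0,0,-1],[0,-0.0797,0.0714,-0.312,0.002,0,-1],[-0.001,-0.0845,0.0789,-0.337,0.002,-0.001,-1],[-0.001,-0.0879,0.0845,-0.356,0.002,-0.001,-1],[-0.001,-0.0912,0.0903,-0.375,0.002,-0.001,-1],[-0.001,-0.0942,0.0962,-0.395,0.002,-0.001,-1],[-0.001,-0.0971,0.1021,-0.414,0.002,-0.001,-1],[-0.001,-0.0998,0.1082,-0.433,0.002,-0.001,-1],[-0.001,-0.1023,0.1143,-0.452,0.002,-0.001,-1]]' 45; python3 - <<'E'
from ik import *
o=status.get_obs(); print(o["force"].round(1),o["moment"].round(2),o["ee_pos"].round(4),o["eef_rot"].round(3),o["grip_width"])
x0=np.array([.4793,.176,.2094]); piv=np.r_[C2-.06*U,.125]
an=lambda x:np.arctan2(x[2]-piv[2],(x[:2]-piv[:2])@U/np.hypot(*U))
th=an(o["ee_pos"])-an(x0); print("theta",th,o["eef_rot"][0]-2.448)
tiprows([.07,.05,.035,.02,.01,0,-.005],th)
E
```

```text
time_s: 15.6
ee_pos: [0.4807, 0.1675, 0.2279]
eef_rot: [2.539, -0.007, 0.164]
force: [1.5, -6.8, -10.6]
grip_width: 0.0055
[  1.5  -6.8 -10.6] [ 0.66  0.45 -0.06] [0.4807 0.1675 0.2279] [ 2.539 -0.007  0.164] 0.005474704268111288
theta 0.09207385414012115 0.09138703212049704
0.07 [-0.0000,-0.0043,0.0023,-0.014,0.000,-0.000,-1]
0.05 [-0.0001,-0.0081,0.0045,-0.027,0.000,-0.000,-1]
0.035 [-0.0001,-0.0110,0.0062,-0.036,0.000,-0.000,-1]
0.02 [-0.0001,-0.0138,0.0080,-0.046,0.000,-0.000,-1]
0.01 [-0.0001,-0.0157,0.0091,-0.052,0.000,-0.000,-1]
0 [-0.0001,-0.0176,0.0103,-0.059,0.000,-0.000,-1]
-0.005 [-0.0002,-0.0185,0.0109,-0.062,0.000,-0.000,-1]
```

```bash
python3 -m jog '[[0,-0.0022,0.0012,-0.007,0,0,-1],[0,-0.0043,0.0023,-0.014,0,0,-1],[0,-0.0062,0.0034,-0.02,0,0,-1],[0,-0.0081,0.0045,-0.027,0,0,-1],[0,-0.011,0.0062,-0.036,0,0,-1],[0,-0.0138,0.008,-0.046,0,0,-1],[0,-0.0157,0.0091,-0.052,0,0,-1],[0,-0.0176,0.0103,-0.059,0,0,-1],[0,-0.0185,0.0109,-0.062,0,0,-1],[0,-0.0185,0.0109,-0.062,0,0,-1],[0,-0.0185,0.0109,-0.062,0,0,-1]]' 45; python3 - <<'E'
from ik import *
o=status.get_obs(); print(o["force"].round(1),o["moment"].round(2),o["ee_pos"].round(4),o["eef_rot"].round(3),o["grip_width"])
c=cam("scene","s8"); t=cam("top","t8")
a=t["image"][130:250,180:380,::-1]; cv2.imwrite("pics/t8c.png",cv2.resize(a,(800,480),interpolation=2))
E
```

```text
time_s: 16.7
ee_pos: [0.4793, 0.1766, 0.2083]
eef_rot: [2.441, -0.008, 0.164]
force: [-1.2, -12.5, -11.9]
grip_width: 0.0057
[ -1.2 -12.5 -11.9] [ 0.37  0.93 -0.46] [0.4793 0.1766 0.2083] [ 2.441 -0.008  0.164] 0.005749793632354732
```

View pics/t8c.png

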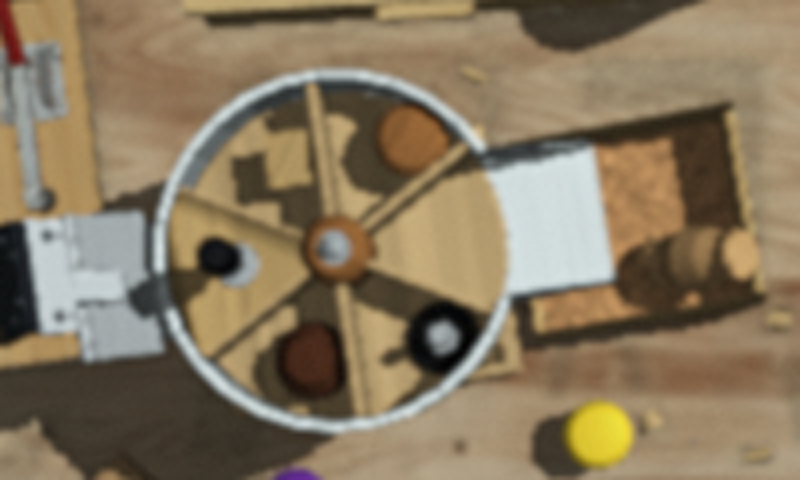

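```bash
python3 -m jog '[[0,-0.001,0.001,0,0,0,-1],[0,-0.002,0.002,0,0,0,-1],[0,-0.002,0.003,0,0,0,-1],[0,-0.002,0.003,0,0,0,-1]]' 45; python3 - <<'E'
from ik import *
o=status.get_obs(); print(o["force"].round(1),o["moment"].round(2),o["ee_pos"].round(4),o["eef_rot"].round(3),o["grip_width"])
E
```

```text
time_s: 17.2
ee_pos: [0.4794, 0.1766, 0.2081]
eef_rot: [2.44, -0.012, 0.164]
force: [-14.0, -7.2, 18.3]
grip_width: 0.0059
[-14.   -7.2  18.3] [-2.38  2.18 -1.8 ] [0.4794 0.1766 0.2081] [ 2.44  -0.012  0.164] 0.005913276262930953
```

The carousel is firmly on its rest: pushing further gives only force, no movement. Releasing and retreating along the tool axis.

```bash
python3 -m jog '[[0,0.001,-0.002,0,0,0,-0.5],[0,0.001,-0.002,0,0,0,0],[0,0.001,-0.002,0,0,0,0],[0,0.001,-0.002,0,0,0,0],[0,0.001,-0.002,0,0,0,0],[0,0.001,-0.002,0,0,0,0],[0,0.001,-0.02,0,0,0,0],[0,0.001,-0.045,0,0,0,0],[0,0.001,-0.075,0,0,0,0],[0,0.001,-0.11,0,0,0,0],[0,0.001,-0.13,0,0,0,0],[0,0.001,-0.13,0,0,0,0],[0,0.001,-0.13,0,0,0,0]]' 20; python3 - <<'E'
from ik import *
o=status.get_obs(); print(o["force"].round(1),o["ee_pos"].round(4),o["grip_width"])
c=cam("scene","s9"); t=cam("top","t9")
a=t["image"][130:250,180:380,::-1]; cv2.imwrite("pics/t9c.png",cv2.resize(a,(800,480),interpolation=2))
def cr(x,y): return (180+(x+.5)/4-.5,130+(y+.5)/4-.5)
V=np.array([-U[1],U[0]])
far=np.array([.5495,-.252]); tc=far+U*.085; print("tray centre",tc)
for z in (.03,.045):
  w=atz(t,cr(708,254),z)[:2]-tc; print("foot in tray",w@U,w@V)
w=C2-.06*U
for n,uv,z in [("knob",(413,140),.19),("bun",(312,360),.18),("lev",(441,337),.18),("block",(290,158),.195)]:
  print(n,np.hypot(*(atz(t,cr(*uv),z)[:2]-C2)).round(3))
E
```

```text
time_s: 18.5
ee_pos: [0.4647, 0.2581, 0.3071]
eef_rot: [2.439, -0.012, 0.164]
force: [-0.2, -0.4, -0.2]
grip_width: 0.0468
[-0.2 -0.4 -0.2] [0.4647 0.2581 0.3071] 0.04684345490073275
tray centre [ 0.535475 -0.16819 ]
foot in tray -0.05136837494631065 0.03110171545768553
foot in tray -0.0502189252921989 0.0320970489081346
knob 0.09
bun 0.074
lev 0.088
block 0.071
```

View pics/t9c.png

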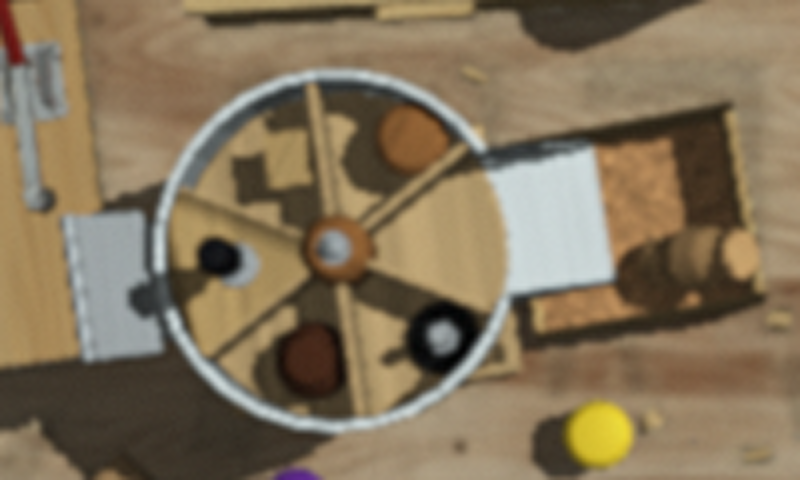

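View pics/s9.png

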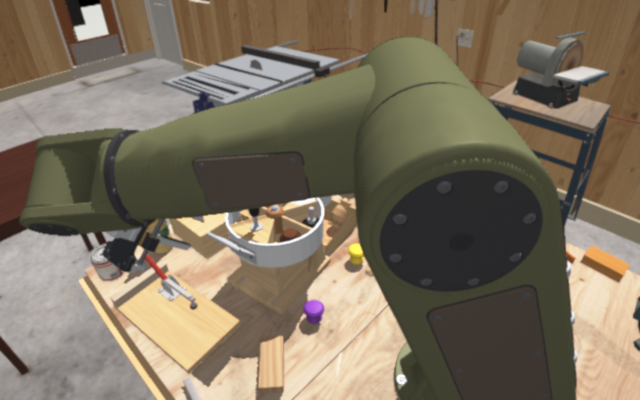

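The top view shows:
- **Foot:** at (708,254) it hasn't moved between pictures. It works out at x about −0.05, y about +0.03 in the tray frame.
- **Other pieces:** all four are inside the rim, 71–90 mm from the rotor axis.
- **Carousel and robot:** the handle plate is back at its original pixels, so the carousel is level, and the gripper is clear at 0 N.

Handing in.

```bash
python3 -c "
from station import ctrl,status
print(ctrl.hand_in()); print(status.get_obs()['time_s'])"
```

```text
the job is handed in; nothing more can be done
None
the job is handed in; nothing more can be done
```

I turned the carousel about 176° clockwise by its crank, which brought the turned foot to the spout. The vanes put its compartment about 0.3° off the spout's middle. I then took the handle, tipped the carousel to about 0.8 rad so the foot slid out, and lowered it at roughly 0.4 rad/s onto its rest. I backed the gripper off and handed in at about 18.6 s; no verdict was reported.

**Last checks:**
- **Foot:** it is at rest in the catch tray, about 50 mm from the middle towards the far end and 31 mm to one side. It leans on the far wall rather than lying flat. I did not measure its height, but from its size its middle should be under the 60 mm limit.
- **Other pieces:** the bun foot, levelling foot, drawer knob and block foot are inside the rim, 71–90 mm from the axis.
- **Carousel:** it looks level, with the handle back at its starting pixels.
- **Bystanders:** nothing I could see had moved. The arm hid part of the last scene picture, and I did not measure the positions of the dowel can, clamp and offcut.
- **Robot:** the gripper touches nothing, with a wrist force of about 0.5 N.

**One disagreement:** when first set down, the wrist still read about 17 N along the handle plate. I pressed 3 mm further before letting go; the force rose with no movement, so I took the carousel to be seated.

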